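Load the wax-sealed cobalt bottles into the delivery caddy

ROBOT

A 6-joint arm with a two-finger parallel gripper is mounted at the origin on the work surface. World frame = base frame: x ahead of the robot, y to its left, z up, the work surface at z = 0. Lengths are in m, angles in rad, forces in N, time in s.
With the tool pointing down it reaches from about 0.3 to 0.775 m from the base axis. Payload 14.6 kg.
Tool frame: the origin (TCP) lies on the mounting face of the last link; the fingertips stand 199 mm ahead of it and the grasp point (between the pads) lies 180 mm ahead of it; z points along the fingers, y is the line along which they close (so a half turn about z gives the same grasp; the last joint's range is limited). The gripper opens to 94 mm and grips with 3 to 60 N. Pads are 16 mm wide; open, the fingers measure 119 mm over their backs; the gripper's body (75 mm by 177 mm) begins 78 mm behind the grasp point.
Start: joints at [-1.38, 0.3, 1.521, -0, 1.321, -0.067], TCP at [0.14, -0.532, 0.405] pointing down, gripper open.
Joint ranges: [-3.03, 3.03], [-0.79, 2.21], [0.23, 2.52], [-1.04, 4.18], [0, 3.07], [-2.55, 2.55]. Speed limits (rad/s): [2.22, 2.22, 2.57, 3.14, 3.14, 3.14].

INTERFACE

Orientations are given as [roll, pitch, yaw] about the fixed x, y, z axes, in that order (R = Rz(yaw) Ry(pitch) Rx(roll)).
In Python, from station import get_obs, camera, hand_in gives the robot as it stands.
- The arm moves only by the tool apply_moves, never from a script. Its argument "increments" is a list of rows, each an object of numbers: "tx", "ty", "tz": the shift along the tool's x, y, z as a fraction of full scale; "ax", "ay", "az": the turn, a rotation vector about the tool's x, y, z as a fraction of full scale. In form: [{"tx": .., "ty": .., "tz": .., "ax": .., "ay": .., "az": ..}, ...]. A call has 1 to 12 rows; each row shifts and turns the commanded pose from where the row before left it, along the tool's axes as they then stand; what a row does not reach is not made up. Full scale, the value 1, is 30 mm for a shift and 5 degrees for a turn. A row lasts 1/8 s, in which the tool goes at most 62.5 mm and 10.7 degrees, less where a joint would pass 70% of its speed; a pose out of reach is approached as far as the arm can. A call with a number of a shift or a turn outside -1 to 1 is refused whole. A call with a gripper value outside its range is refused whole. "jaw" is the closure, from 0 (fully open) to 1 (shut), set as the call begins (left out, the last holds). The fingers move at their own pace and stop on an object; "force" is the grip in N (left out, the last holds). Time passes only in rows, so rows that do not move let the fingers close. It gives the time, the measured TCP pose, the force, the opening and the grip force at its end, in the units of the state.
- get_obs(): the state, without advancing time (a new reading comes with each control period).
- camera(name): name is "scene" or "top" or "wrist"; returns a dict with "pixels" (400x640x3 uint8, red, green, blue), "camera_matrix" (3x3 intrinsics, pixels), "R" (3x3) and "t" (3): a world point X has camera coordinates R X + t; the wrist camera has in their place "T_tool_cam" (4x4, takes a point from camera to tool coordinates, whose origin is the TCP and whose axes are the flange's). Camera axes: x right, y down, z forward; pixel columns grow to the right and rows downward; lengths in m; the calibration is good to about 2 mm. A picture is of the moment at which its call begins: read the wrist's pose just before it. There is no depth.
- hand_in(): hands the job in; it is judged then, once.
The state is a dict: "time_s": time; "qpos": joint angles; "joint_vel": joint speeds; "tau": joint torques, N m; "ee_pos": TCP position; "eef_rot": TCP orientation; "force": force on the tool from outside, world axes, zero at the start; "moment": the same for the moment, N m; "grip_width": finger opening in m; "grip_force": force on a finger pad.
Only numpy, scipy, OpenCV 4.12 (cv2) and the standard library are available. Lean on these libraries where they do the work, as an engineer would, in place of code of your own. Each camera call takes 0.05 s, during which the arm holds its last target. There are 200 camera calls.

TASK

Gather the three wax-sealed cobalt blue bottles into the oak caddy for delivery: stand each one upright on the floor of the pocket painted the same colour as its wax cap, setting it down gently without dropping or tipping it. Leave the look-alikes (the cobalt bottle with a plain cork and the amber bottle), the mortar and the bell where they stand.

Things in the scene. Friction and masses are not known exactly. Their poses are not given: they have to be found in the camera images.
- bottle_red: loose sealed medicine bottle of cobalt blue glass with a cap of red wax on top; stands upright, 95 mm tall, about 0.16 kg. Round: the straight body is 40 mm across up to 66 mm, the shoulder narrows to a 24 mm neck at 75 mm, the wax cap is 26 mm across from 79 to 95 mm. Origin: centre of the underside; z up along the bottle
- bottle_white: loose sealed medicine bottle of cobalt blue glass with a cap of white wax on top; stands upright, 95 mm tall, about 0.16 kg. Round: the straight body is 40 mm across up to 66 mm, the shoulder narrows to a 24 mm neck at 75 mm, the wax cap is 26 mm across from 79 to 95 mm. Origin: centre of the underside; z up along the bottle
- bottle_green: loose sealed medicine bottle of cobalt blue glass with a cap of green wax on top; stands upright, 95 mm tall, about 0.16 kg. Round: the straight body is 40 mm across up to 66 mm, the shoulder narrows to a 24 mm neck at 75 mm, the wax cap is 26 mm across from 79 to 95 mm. Origin: centre of the underside; z up along the bottle
- pocket_red: fixed square oak pocket with red rim and red floor: outside 70 x 70 mm, inside 56 x 56, 34 mm high. Origin: centre of its underside, 6 mm above the counter; inner floor 7 mm above the origin; x, y along its sides, y along the row. The three pockets stand in one row, 84 mm apart, in any colour order, on the caddy's fixed oak tray (94 x 274 mm, rim 16 mm high)
- pocket_white: fixed square oak pocket with white rim and white floor: outside 70 x 70 mm, inside 56 x 56, 34 mm high. Origin: centre of its underside, 6 mm above the counter; inner floor 7 mm above the origin; x, y along its sides, y along the row. The three pockets stand in one row, 84 mm apart, in any colour order, on the caddy's fixed oak tray (94 x 274 mm, rim 16 mm high)
- pocket_green: fixed square oak pocket with green rim and green floor: outside 70 x 70 mm, inside 56 x 56, 34 mm high. Origin: centre of its underside, 6 mm above the counter; inner floor 7 mm above the origin; x, y along its sides, y along the row. The three pockets stand in one row, 84 mm apart, in any colour order, on the caddy's fixed oak tray (94 x 274 mm, rim 16 mm high)
- plain_cork_bottle: look-alike: loose cobalt blue bottle with a plain light-brown cork and no wax, same size and shape as the sealed cobalt bottles (95 mm tall, body 40 mm across up to 66 mm). Not to be moved. Origin: centre of the underside, z up
- amber_bottle: look-alike: loose bottle of amber-brown glass, also with a red wax cap, same size and shape as the sealed cobalt bottles (95 mm tall, body 40 mm across up to 66 mm). Not to be moved. Origin: centre of the underside, z up
- mortar: bystander: loose white porcelain mortar, 92 mm across the rim, 66 mm high, its pestle leaning out over the rim up to 96 mm. Origin: centre of the underside; z up
- bell: bystander: loose nickel counter bell with a domed push button on a dark round base 84 mm across, 62 mm high in all. Origin: centre of the underside; z up
Not all that is in view belongs to the job. What is shaped like the bottle_green but pink is not meant. What is shaped like the bottle_white but black or pink is not meant.

How it is judged:
By the outcome, as a careful person would: the job done as asked, in the order asked, and still so for the second after the job is handed in, with the robot touching nothing.
It also fails if it takes over 77 s, if anything falls off the work surface, if the arm or the gripper's body presses on something with over 40 N, if the wrist force passes 120 N, or if a joint passes its speed limit or range.

## Working session

There is one attempt and no reset: what is moved stays moved. The work goes in short steps, Python scripts to look and compute and a tool call to move; the robot and the scene stay as the last step left them, time stands still between calls to the robot, and variables do not carry over. Pictures are saved under pics/ and viewed, at most 14 in all, crops included, and the job is handed in when it is done.

Besides the shell and the picture viewer there is one more tool, called by a JSON object that holds its "name" and its "arguments", one argument or row to a line. apply_moves: Moves the arm, as the interface text tells. Its arguments: {"type":"object","properties":{"increments":{"type":"array"},"jaw":{"type":"number"},"force":{"type":"number"}},"required":["increments"]}

```bash
mkdir -p pics; python3 - <<'E'
from station import get_obs,camera
import cv2,pickle
o=get_obs();print(o)
d={}
for n in("scene","top"):
    c=camera(n);d[n]=c;cv2.imwrite(f"pics/{n}0.png",c["pixels"][:,:,::-1]);print(n,c["camera_matrix"],c["R"],c["t"])
pickle.dump(d,open("c0.pkl","wb"))
E
```

```text
{'time_s': 0.0, 'qpos': array([-1.37961266e+00,  3.00512239e-01,  1.52153661e+00,  1.36547192e-05,
        1.32071739e+00, -6.66059214e-02]), 'joint_vel': array([ 7.09636472e-04, -2.17965418e-04,  7.87692615e-04, -1.13692707e-05,
       -1.00669287e-03,  1.49343071e-03]), 'tau': array([ 1.14683928e-03, -5.31800795e+01, -3.52740633e+01,  7.08815921e-02,
        2.44557374e-02, -1.05990912e-04]), 'ee_pos': array([ 0.14021088, -0.53181082,  0.40408244]), 'eef_rot': array([-3.14042255e+00, -9.13068528e-05,  2.57786151e-01]), 'force': array([-0.50878931,  0.01900608,  0.25126523]), 'moment': array([-0.00798739,  0.02224645, -0.00360596]), 'grip_force': 0.0, 'grip_width': 0.09405424582997947}
scene [[409.67410992   0.         319.85816112]
 [  0.         409.67410992 198.15419603]
 [  0.           0.           1.        ]] [[ 0.36352424  0.93149988  0.01257401]
 [ 0.72382138 -0.2739278  -0.63328206]
 [-0.58645779  0.23931472 -0.77381892]] [-0.17713081 -0.32505623  1.36725998]
top [[371.15065065   0.         319.26293827]
 [  0.         371.15065065 200.09402428]
 [  0.           0.           1.        ]] [[ 0.00985593 -0.99990739  0.00938519]
 [-0.98606642 -0.0112773  -0.1659694 ]
 [ 0.16605987 -0.00761864 -0.98608624]] [0.00198018 0.49483676 0.76737127]
```

View pics/top0.png

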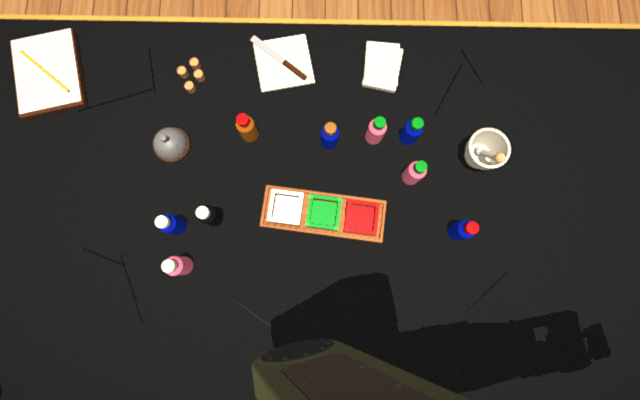

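View pics/scene0.png

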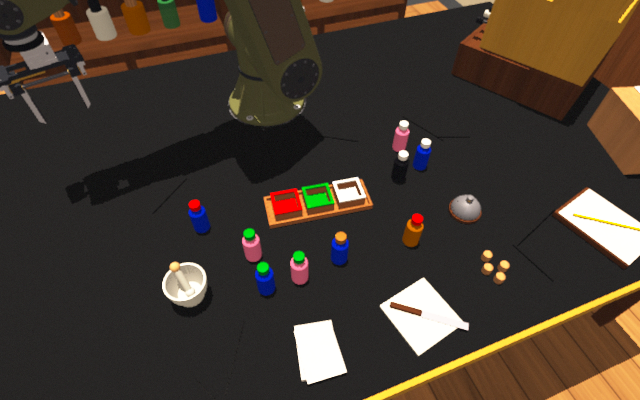

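The top view shows these features:

| Item | Pixel position (top view) |
|---|---|
| Red-capped cobalt bottle | (472,228) |
| White-capped cobalt bottle | (162,222) |
| Green-capped cobalt bottle | (417,124) |
| White pocket | (285,207) |
| Green pocket | (323,212) |
| Red pocket | (361,217) |

Pink and black decoys stand next to the green and white bottles. The scene view agrees with this.

```bash
cat >h.py <<'E'
import numpy as np,cv2
def ray(c,uv,z):
    K,R,t=map(np.array,(c["camera_matrix"],c["R"],c["t"]))
    d=R.T@np.linalg.inv(K)@[uv[0],uv[1],1]; o=-R.T@t
    return (o+d*(z-o[2])/d[2])[:2]
def masks(p):
    h=cv2.cvtColor(p,cv2.COLOR_RGB2HSV);H,S,V=cv2.split(h)
    return {"red":((H<5)|(H>175))&(S>200)&(V>120),"green":(H>50)&(H<75)&(S>150)&(V>90),"white":(S<40)&(V>170)}
def blobs(m,a0,a1):
    n,_,s,c=cv2.connectedComponentsWithStats(m.astype(np.uint8))
    return [(c[i],s[i]) for i in range(1,n) if a0<s[i,4]<a1]
E
python3 - <<'E'
import pickle;from h import *
d=pickle.load(open("c0.pkl","rb"))
for n in d:
  for k,m in masks(d[n]["pixels"]).items():
    for c,s in blobs(m,40,2500):
      print(n,k,c.round(1),s[2:],"cap",ray(d[n],c,.088).round(3),"rim",ray(d[n],c,.04).round(3))
E
```

```text
scene red [285.7 202.1] [ 32  27 532] cap [ 0.503 -0.095] rim [ 0.466 -0.085]
scene red [194.  204.6] [ 12  12 113] cap [ 0.433 -0.301] rim [ 0.391 -0.304]
scene red [416.9 218.8] [ 12  13 117] cap [0.659 0.175] rim [0.631 0.201]
scene green [317.1 196.1] [ 33  27 473] cap [ 0.512 -0.018] rim [ 0.475 -0.004]
scene green [248.6 232.6] [ 12  10 103] cap [ 0.557 -0.201] rim [ 0.523 -0.198]
scene green [298.4 255.5] [ 12  12 110] cap [ 0.654 -0.116] rim [ 0.626 -0.108]
scene green [262.4 266.8] [ 13  12 115] cap [ 0.653 -0.197] rim [ 0.625 -0.193]
scene white [403.8 123.2] [ 9  7 46] cap [0.348 0.31 ] rim [0.301 0.346]
scene white [425.7 141.3] [10  7 52] cap [0.436 0.33 ] rim [0.394 0.367]
scene white [403.1 153.3] [10  7 52] cap [0.455 0.249] rim [0.415 0.281]
scene white [348.4 190.4] [ 34  26 425] cap [0.523 0.06 ] rim [0.486 0.08 ]
scene white [467.1 202.6] [ 20  16 194] cap [0.659 0.313] rim [0.631 0.348]
scene white [186.  286.1] [ 44  38 499] cap [ 0.64  -0.355] rim [ 0.611 -0.362]
scene white [317.9 351.5] [  53   64 2381] cap [ 0.861 -0.151] rim [ 0.846 -0.145]
top red [242.2 1
[... 272 characters left out ...]
.675 -0.213]
top green [420.8 166. ] [ 13  13 120] cap [ 0.561 -0.204] rim [ 0.574 -0.218]
top green [323.1 212.5] [ 34  34 833] cap [ 0.461 -0.   ] rim [ 0.468 -0.001]
top white [382.2  64.7] [  40   50 1569] cap [ 0.789 -0.127] rim [ 0.817 -0.136]
top white [485.9 147.5] [ 42  40 458] cap [ 0.603 -0.343] rim [ 0.619 -0.366]
top white [165.7 142.3] [ 21  19 248] cap [0.606 0.331] rim [0.622 0.351]
top white [285.3 206.9] [  37   36 1018] cap [0.472 0.077] rim [0.479 0.081]
top white [201.6 212. ] [ 14  13 131] cap [0.46  0.247] rim [0.466 0.262]
top white [160.8 221.3] [ 13  13 131] cap [0.44  0.328] rim [0.445 0.348]
top white [167.7 265.6] [ 14  14 139] cap [0.352 0.307] rim [0.351 0.326]
```

{"name": "apply_moves", "arguments": {
  "increments": [
    {"tx": 0.95,"ty": -0.4},
    {"tx": 0.95,"ty": -0.4},
    {"tx": 0.95,"ty": -0.4},
    {"tx": 0.95,"ty": -0.4},
    {"tx": 0.95,"ty": -0.4},
    {"tx": 0.95,"ty": -0.4},
    {"tx": 0.95,"ty": -0.4},
    {"tx": 0.95,"ty": -0.4},
    {"tx": 0.95,"ty": -0.4},
    {"tx": 0.95,"ty": -0.4},
    {"tx": 0.95,"ty": -0.4},
    {}
  ],
  "jaw": 0.32
}}

```text
schema error: expected keys tx, ty, tz, ax, ay, az
```

```bash
cat >>h.py <<'E'
from station import get_obs,camera
from scipy.spatial.transform import Rotation as Ro
def wrist(name):
    o=get_obs();c=camera("wrist")
    Rt=Ro.from_euler("xyz",o["eef_rot"]).as_matrix();T=np.array(c["T_tool_cam"])
    Rw=Rt@T[:3,:3];p=Rt@T[:3,3]+o["ee_pos"]
    c["R"]=Rw.T;c["t"]=-Rw.T@p
    cv2.imwrite(f"pics/{name}.png",c["pixels"][:,:,::-1]);print("cam at",p.round(3));return c
def go(x,y,z,yaw=None):
    o=get_obs();R=Ro.from_euler("xyz",o["eef_rot"]);y0=o["eef_rot"][2]
    d=R.inv().apply(np.array([x,y,z])-o["ee_pos"])/.03
    print("t",round(o["time_s"],1),"at",o["ee_pos"].round(4),o["eef_rot"].round(4),"w",round(o["grip_width"],4),"units",d.round(2), "az",None if yaw is None else round(-np.degrees(yaw-y0)/5,2))
def caps(c,z=.09,zs=(.04,)):
  for k,m in masks(c["pixels"]).items():
    for q,s in blobs(m,80,40000): print(k,q.round(0),s[2:],"cap",ray(c,q,z).round(4),"rim",ray(c,q,.04).round(4))
E
python3 - <<'E'
from h import *
c=wrist("w1");caps(c);go(.435,-.303,.232)
E
```

```text
cam at [ 0.216 -0.512  0.384]
white [626. 189.] [  33   80 1875] cap [ 0.229  -0.8517] rim [ 0.2313 -0.9094]
white [  2. 202.] [  6  54 222] cap [ 0.0413 -0.1993] rim [ 0.0116 -0.1461]
white [209. 269.] [  80   79 1990] cap [ 0.0173 -0.4304] rim [-0.0164 -0.4165]
white [430. 270.] [  80   79 2013] cap [ 0.0827 -0.682 ] rim [ 0.0601 -0.7108]
white [ 36. 308.] [  96  107 3150] cap [-0.0896 -0.2341] rim [-0.1416 -0.1868]
white [603. 308.] [  97   99 3089] cap [ 0.0879 -0.9058] rim [ 0.0661 -0.9726]
white [161. 314.] [ 35  16 358] cap [-0.0588 -0.383 ] rim [-0.1055 -0.361 ]
white [483. 314.] [ 24  16 289] cap [ 0.0416 -0.7671] rim [ 0.012  -0.8104]
white [187. 348.] [ 31  48 817] cap [-0.1026 -0.4215] rim [-0.1567 -0.4061]
white [451. 346.] [ 32  36 753] cap [-0.0134 -0.7472] rim [-0.0523 -0.7871]
t 0.1 at [ 0.1402 -0.5318  0.4042] [-3.1407e+00 -1.0000e-04  2.5780e-01] w 0.0937 units [11.45 -4.86  5.75] az None
```

View pics/w1.png

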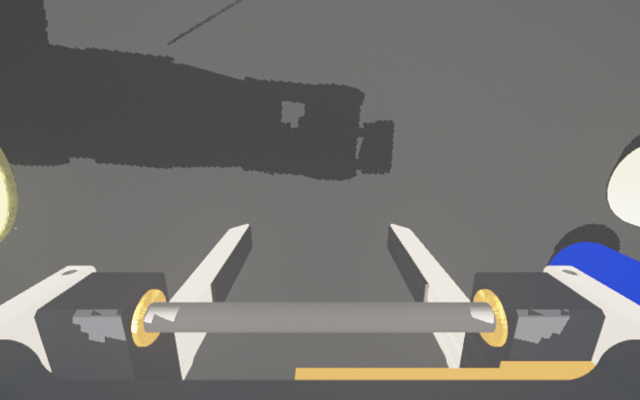

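The view shows only the fingers and empty counter, because the move was refused for missing keys. I'll resend it with every key.

{"name": "apply_moves", "arguments": {
  "increments": [
    {"tx": 0.95,"ty": -0.49,"tz": 0,"ax": 0,"ay": 0,"az": 0},
    {"tx": 0.95,"ty": -0.49,"tz": 0,"ax": 0,"ay": 0,"az": 0},
    {"tx": 0.95,"ty": -0.49,"tz": 0,"ax": 0,"ay": 0,"az": 0},
    {"tx": 0.95,"ty": -0.49,"tz": 0,"ax": 0,"ay": 0,"az": 0},
    {"tx": 0.95,"ty": -0.49,"tz": 0,"ax": 0,"ay": 0,"az": 0},
    {"tx": 0.95,"ty": -0.49,"tz": 0,"ax": 0,"ay": 0,"az": 0},
    {"tx": 0.95,"ty": -0.49,"tz": 0,"ax": 0,"ay": 0,"az": 0},
    {"tx": 0.95,"ty": -0.49,"tz": 0,"ax": 0,"ay": 0,"az": 0},
    {"tx": 0.95,"ty": -0.49,"tz": 0,"ax": 0,"ay": 0,"az": 0},
    {"tx": 0.95,"ty": -0.49,"tz": 0,"ax": 0,"ay": 0,"az": 0},
    {"tx": 0,"ty": 0,"tz": 0,"ax": 0,"ay": 0,"az": 0},
    {"tx": 0,"ty": 0,"tz": 0,"ax": 0,"ay": 0,"az": 0}
  ],
  "jaw": 0.32
}}

```text
time_s: 1.65
ee_pos: [0.378, -0.3173, 0.4045]
eef_rot: [-3.141, 0.0, 0.258]
force: [-0.7, -0.2, 0.4]
grip_width: 0.0641
grip_force: 0.0
```

```bash
python3 - <<'E'
from h import *
c=wrist("w2");caps(c);go(.435,-.303,.232)
E
```

```text
cam at [ 0.454 -0.298  0.385]
green [42. 40.] [ 56  72 694] cap [ 0.4551 -0.0276] rim [0.4554 0.0183]
green [76.  5.] [ 33  13 150] cap [ 0.493  -0.0578] rim [ 0.4997 -0.017 ]
green [70. 32.] [  39   58 1343] cap [ 0.469  -0.0536] rim [ 0.4716 -0.0121]
white [ 8. 21.] [ 19  46 734] cap [0.4638 0.0023] rim [0.4655 0.0532]
white [415.  11.] [  84   29 1596] cap [ 0.5671 -0.3589] rim [ 0.5864 -0.3693]
white [241. 268.] [  56   78 1691] cap [ 0.2664 -0.2523] rim [ 0.2346 -0.2446]
white [398. 268.] [  56   78 1677] cap [ 0.3133 -0.4312] rim [ 0.2894 -0.4538]
white [ 57. 324.] [ 111  113 7124] cap [ 0.1303 -0.0449] rim [ 0.0754 -0.0019]
white [583. 323.] [ 106  113 6931] cap [ 0.299  -0.6797] rim [ 0.2728 -0.7445]
white [228. 348.] [ 21  46 492] cap [ 0.1482 -0.258 ] rim [ 0.0964 -0.2512]
white [410. 346.] [ 20  34 449] cap [ 0.2105 -0.4831] rim [ 0.1693 -0.5145]
t 1.7 at [ 0.3778 -0.3175  0.4046] [-3.1415e+00  2.0000e-04  2.5730e-01] w 0.0639 units [1.97 0.02 5.75] az None
```

View pics/w2.png

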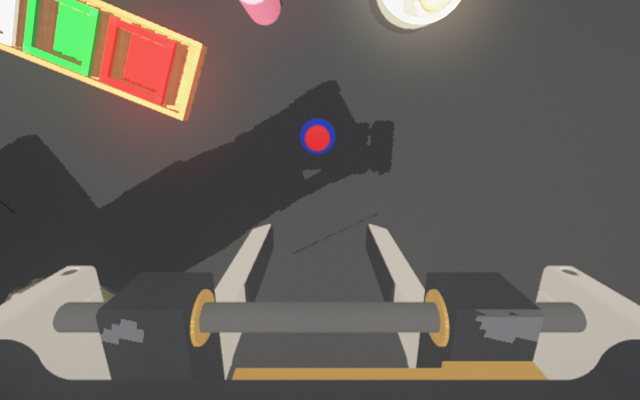

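The red cap sits at (317,138), seen from straight above. The red pocket is near (140,65) and the green pocket near (62,35). I'll refine the red positions with a looser mask.

```bash
sed -i 's/(S>200)&(V>120)/(S>160)\&(V>90)/' h.py; cat >>h.py <<'E'
def pocket(c,k,a0=800):
    # rim outline: all mask blobs of the colour merged, outer rectangle cast on the rim plane z=.04
    m=cv2.morphologyEx(masks(c["pixels"])[k].astype(np.uint8),cv2.MORPH_CLOSE,np.ones((9,9)))
    for f in cv2.findContours(m,cv2.RETR_EXTERNAL,cv2.CHAIN_APPROX_NONE)[0]:
        if cv2.contourArea(f)>a0:
            w=np.float32([ray(c,p[0],.04) for p in f]);r=cv2.minAreaRect(w*1000);print("pocket",k,f[:,0].min(0),f[:,0].max(0),np.round(r[0],1),np.round(r[1],1),round(r[2],1))
E
python3 - <<'E'
from h import *
c=wrist("w3");caps(c);pocket(c,"red")
E
```

```text
cam at [ 0.454 -0.298  0.385]
red [140.  62.] [  78   89 3577] cap [ 0.46  -0.119] rim [ 0.4611 -0.0886]
red [317. 138.] [ 24  24 449] cap [ 0.434 -0.301] rim [ 0.4307 -0.3014]
green [41. 40.] [ 56  72 694] cap [ 0.4551 -0.0274] rim [0.4554 0.0186]
green [75.  5.] [ 32  13 144] cap [ 0.4931 -0.0578] rim [ 0.4998 -0.017 ]
green [69. 32.] [  39   58 1270] cap [ 0.4692 -0.053 ] rim [ 0.4718 -0.0114]
white [ 8. 21.] [ 18  46 728] cap [0.4638 0.0022] rim [0.4655 0.0531]
white [414.  11.] [  84   29 1585] cap [ 0.567  -0.3591] rim [ 0.5863 -0.3694]
white [241. 268.] [  56   78 1701] cap [ 0.2663 -0.2524] rim [ 0.2345 -0.2446]
white [398. 268.] [  56   78 1680] cap [ 0.313  -0.4313] rim [ 0.2892 -0.4539]
white [ 57. 324.] [ 111  113 7136] cap [ 0.1304 -0.0449] rim [ 0.0756 -0.002 ]
white [583. 323.] [ 106  113 6941] cap [ 0.2987 -0.6799] rim [ 0.2724 -0.7446]
white [228. 348.] [ 21  46 494] cap [ 0.1481 -0.2581] rim [ 0.0963 -0.2513]
white [410. 346.] [ 21  34 451] cap [ 0.2104 -0.4832] rim [ 0.1691 -0.5146]
pocket red [99 16] [176 104] [459.9 -85.4] [73.1 71. ] 82.9
```

{"name": "apply_moves", "arguments": {
  "increments": [
    {"tx": 0.65,"ty": -0.02,"tz": 0.25,"ax": 0,"ay": 0,"az": 0},
    {"tx": 0.65,"ty": -0.02,"tz": 0.5,"ax": 0,"ay": 0,"az": 0},
    {"tx": 0.65,"ty": -0.01,"tz": 0.8,"ax": 0,"ay": 0,"az": 0},
    {"tx": 0,"ty": 0,"tz": 0.8,"ax": 0,"ay": 0,"az": 0},
    {"tx": 0,"ty": 0,"tz": 0.8,"ax": 0,"ay": 0,"az": 0},
    {"tx": 0,"ty": 0,"tz": 0.8,"ax": 0,"ay": 0,"az": 0},
    {"tx": 0,"ty": 0,"tz": 0.8,"ax": 0,"ay": 0,"az": 0},
    {"tx": 0,"ty": 0,"tz": 0.6,"ax": 0,"ay": 0,"az": 0},
    {"tx": 0,"ty": 0,"tz": 0.4,"ax": 0,"ay": 0,"az": 0},
    {"tx": 0,"ty": 0,"tz": 0,"ax": 0,"ay": 0,"az": 0},
    {"tx": 0,"ty": 0,"tz": 0,"ax": 0,"ay": 0,"az": 0}
  ]
}}

```text
time_s: 3.12
ee_pos: [0.4348, -0.3007, 0.2327]
eef_rot: [3.141, -0.001, 0.258]
force: [0.6, 0.1, -0.7]
grip_width: 0.0637
grip_force: 0.0
```

{"name": "apply_moves", "arguments": {
  "increments": [
    {"tx": 0,"ty": 0,"tz": 0,"ax": 0,"ay": 0,"az": 0},
    {"tx": 0,"ty": 0,"tz": 0,"ax": 0,"ay": 0,"az": 0},
    {"tx": 0,"ty": 0,"tz": 0,"ax": 0,"ay": 0,"az": 0},
    {"tx": 0,"ty": 0,"tz": 0,"ax": 0,"ay": 0,"az": 0},
    {"tx": 0,"ty": 0,"tz": 0,"ax": 0,"ay": 0,"az": 0},
    {"tx": 0,"ty": 0,"tz": 0,"ax": 0,"ay": 0,"az": 0}
  ],
  "jaw": 0.7,
  "force": 15
}}

```text
time_s: 3.88
ee_pos: [0.4346, -0.3007, 0.2324]
eef_rot: [3.141, -0.0, 0.258]
force: [-0.5, 0.8, 4.5]
grip_width: 0.0395
grip_force: 15.0
```

{"name": "apply_moves", "arguments": {
  "increments": [
    {"tx": 0,"ty": 0,"tz": -0.4,"ax": 0,"ay": 0,"az": 0},
    {"tx": 0,"ty": 0,"tz": -0.8,"ax": 0,"ay": 0,"az": 0},
    {"tx": 0,"ty": 0,"tz": -0.9,"ax": 0,"ay": 0,"az": 0},
    {"tx": 0.2,"ty": -0.5,"tz": -0.8,"ax": 0,"ay": 0,"az": 0},
    {"tx": 0.35,"ty": -0.9,"tz": 0,"ax": 0,"ay": 0,"az": 0},
    {"tx": 0.35,"ty": -0.9,"tz": 0,"ax": 0,"ay": 0,"az": 0},
    {"tx": 0.35,"ty": -0.9,"tz": 0,"ax": 0,"ay": 0,"az": 0},
    {"tx": 0.35,"ty": -0.9,"tz": 0,"ax": 0,"ay": 0,"az": 0},
    {"tx": 0.35,"ty": -0.9,"tz": 0,"ax": 0,"ay": 0,"az": 0},
    {"tx": 0.35,"ty": -0.9,"tz": 0,"ax": 0,"ay": 0,"az": 0},
    {"tx": 0.35,"ty": -0.82,"tz": 0,"ax": 0,"ay": 0,"az": 0},
    {"tx": 0,"ty": 0,"tz": 0,"ax": 0,"ay": 0,"az": 0}
  ]
}}

```text
time_s: 5.38
ee_pos: [0.46, -0.0844, 0.3196]
eef_rot: [3.142, -0.0, 0.26]
force: [-0.1, -0.6, -0.9]
grip_width: 0.0396
grip_force: 15.0
```

```bash
python3 - <<'E'
from h import *
c=wrist("w4");[pocket(c,k) for k in("red","green","white")];go(.46,-.0855,.2455)
E
```

```text
cam at [ 0.536 -0.065  0.3  ]
pocket red [294 252] [346 301] [ 381.1 -107. ] [57.8 55.1] 14.8
pocket red [273 155] [366 228] [460.3 -84.3] [70.3 70.9] 82.8
pocket green [495 116] [530 151] [ 567.3 -238.2] [31.2 30.2] 11.1
pocket white [  0 267] [120 377] [247.5 163. ] [144.  123.2] 14.7
pocket white [518 266] [639 378] [ 398.3 -407.7] [146.9 125.4] 14.8
pocket white [352 225] [386 300] [ 410.4 -155. ] [92.5 24.9] 28.3
pocket white [252 225] [287 300] [382.6 -49.2] [92.5 24.9] 1.1
pocket white [588  81] [639 167] [ 591.3 -325.7] [78.3 44.2] 32.0
pocket white [99 81] [195 185] [480.4  82.4] [73.  72.5] 82.9
t 5.4 at [ 0.46   -0.0852  0.3196] [ 3.1414e+00 -2.0000e-04  2.5920e-01] w 0.0396 units [-0.    0.01  2.47] az None
```

View pics/w4.png

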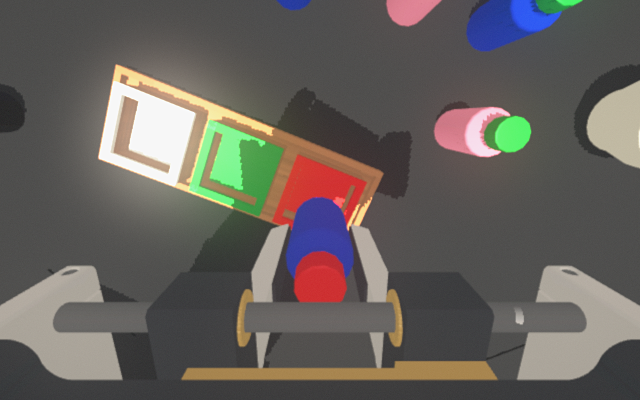

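The red bottle is in the grip over the red pocket, and the measured pocket centres agree with the earlier ones. I'll lower it gently.

{"name": "apply_moves", "arguments": {
  "increments": [
    {"tx": 0,"ty": 0,"tz": 0.4,"ax": 0,"ay": 0,"az": 0},
    {"tx": 0,"ty": 0,"tz": 0.5,"ax": 0,"ay": 0,"az": 0},
    {"tx": 0,"ty": 0,"tz": 0.5,"ax": 0,"ay": 0,"az": 0},
    {"tx": 0,"ty": 0,"tz": 0.4,"ax": 0,"ay": 0,"az": 0},
    {"tx": 0,"ty": 0,"tz": 0.3,"ax": 0,"ay": 0,"az": 0},
    {"tx": 0,"ty": 0,"tz": 0.2,"ax": 0,"ay": 0,"az": 0},
    {"tx": 0,"ty": 0,"tz": 0.1,"ax": 0,"ay": 0,"az": 0},
    {"tx": 0,"ty": 0,"tz": 0,"ax": 0,"ay": 0,"az": 0},
    {"tx": 0,"ty": 0,"tz": 0,"ax": 0,"ay": 0,"az": 0}
  ]
}}

```text
time_s: 6.55
ee_pos: [0.4601, -0.0854, 0.2474]
eef_rot: [3.141, -0.0, 0.258]
force: [-0.3, -0.2, -2.0]
grip_width: 0.0397
grip_force: 15.0
```

{"name": "apply_moves", "arguments": {
  "increments": [
    {"tx": 0,"ty": 0,"tz": 0.03,"ax": 0,"ay": 0,"az": 0},
    {"tx": 0,"ty": 0,"tz": 0.03,"ax": 0,"ay": 0,"az": 0},
    {"tx": 0,"ty": 0,"tz": 0,"ax": 0,"ay": 0,"az": 0}
  ]
}}

```text
time_s: 6.92
ee_pos: [0.46, -0.0854, 0.2454]
eef_rot: [3.142, -0.0, 0.258]
force: [1.1, 0.0, -0.6]
grip_width: 0.0404
grip_force: 15.0
```

{"name": "apply_moves", "arguments": {
  "increments": [
    {"tx": 0,"ty": 0,"tz": 0.03,"ax": 0,"ay": 0,"az": 0},
    {"tx": 0,"ty": 0,"tz": 0,"ax": 0,"ay": 0,"az": 0}
  ]
}}

```text
time_s: 7.18
ee_pos: [0.4601, -0.0853, 0.2452]
eef_rot: [3.142, -0.001, 0.258]
force: [-3.3, 2.6, 10.9]
grip_width: 0.0392
grip_force: 15.0
```

It has touched the floor, so I'll release and rise.

{"name": "apply_moves", "arguments": {
  "increments": [
    {"tx": 0,"ty": 0,"tz": -0.02,"ax": 0,"ay": 0,"az": 0},
    {"tx": 0,"ty": 0,"tz": 0,"ax": 0,"ay": 0,"az": 0}
  ]
}}

```text
time_s: 7.42
ee_pos: [0.4601, -0.0854, 0.2453]
eef_rot: [3.142, -0.0, 0.258]
force: [-1.8, 2.2, 4.6]
grip_width: 0.0398
grip_force: 15.0
```

{"name": "apply_moves", "arguments": {
  "increments": [
    {"tx": 0,"ty": 0,"tz": 0,"ax": 0,"ay": 0,"az": 0},
    {"tx": 0,"ty": 0,"tz": 0,"ax": 0,"ay": 0,"az": 0},
    {"tx": 0,"ty": 0,"tz": 0,"ax": 0,"ay": 0,"az": 0},
    {"tx": 0,"ty": 0,"tz": 0,"ax": 0,"ay": 0,"az": 0},
    {"tx": 0,"ty": 0,"tz": -0.3,"ax": 0,"ay": 0,"az": 0},
    {"tx": 0,"ty": 0,"tz": -0.8,"ax": 0,"ay": 0,"az": 0},
    {"tx": 0,"ty": 0,"tz": -1,"ax": 0,"ay": 0,"az": 0},
    {"tx": 0,"ty": 0,"tz": -1,"ax": 0,"ay": 0,"az": 0},
    {"tx": 0,"ty": 0,"tz": -1,"ax": 0,"ay": 0,"az": 0},
    {"tx": 0,"ty": 0,"tz": -1,"ax": 0,"ay": 0,"az": 0}
  ],
  "jaw": 0.32
}}

```text
time_s: 8.68
ee_pos: [0.4597, -0.0854, 0.3997]
eef_rot: [3.141, -0.001, 0.258]
force: [0.0, -0.9, 0.6]
grip_width: 0.0637
grip_force: 0.0
```

```bash
python3 - <<'E'
from h import *
go(.38,.315,.40)
E
```

```text
t 8.7 at [ 0.4597 -0.0854  0.3997] [ 3.1413e+00 -6.0000e-04  2.5780e-01] w 0.0637 units [ 8.300e-01 -1.358e+01 -1.000e-02] az None
```

{"name": "apply_moves", "arguments": {
  "increments": [
    {"tx": 0.07,"ty": -0.5,"tz": 0,"ax": 0,"ay": 0,"az": 0},
    {"tx": 0.07,"ty": -1,"tz": 0,"ax": 0,"ay": 0,"az": 0},
    {"tx": 0.07,"ty": -1,"tz": 0,"ax": 0,"ay": 0,"az": 0},
    {"tx": 0.07,"ty": -1,"tz": 0,"ax": 0,"ay": 0,"az": 0},
    {"tx": 0.07,"ty": -1,"tz": 0,"ax": 0,"ay": 0,"az": 0},
    {"tx": 0.07,"ty": -1,"tz": 0,"ax": 0,"ay": 0,"az": 0},
    {"tx": 0.07,"ty": -1,"tz": 0,"ax": 0,"ay": 0,"az": 0},
    {"tx": 0.07,"ty": -1,"tz": 0,"ax": 0,"ay": 0,"az": 0},
    {"tx": 0.07,"ty": -1,"tz": 0,"ax": 0,"ay": 0,"az": 0},
    {"tx": 0.07,"ty": -1,"tz": 0,"ax": 0,"ay": 0,"az": 0},
    {"tx": 0.07,"ty": -1,"tz": 0,"ax": 0,"ay": 0,"az": 0},
    {"tx": 0.07,"ty": -1,"tz": 0,"ax": 0,"ay": 0,"az": 0}
  ]
}}

```text
time_s: 10.18
ee_pos: [0.3955, 0.2559, 0.3973]
eef_rot: [3.141, 0.001, 0.258]
force: [0.3, -0.7, 0.1]
grip_width: 0.0639
grip_force: 0.0
```

{"name": "apply_moves", "arguments": {
  "increments": [
    {"tx": 0,"ty": -1,"tz": 0,"ax": 0,"ay": 0,"az": 0},
    {"tx": 0,"ty": -0.7,"tz": 0,"ax": 0,"ay": 0,"az": 0},
    {"tx": 0,"ty": -0.4,"tz": 0,"ax": 0,"ay": 0,"az": 0},
    {"tx": 0,"ty": 0,"tz": 0,"ax": 0,"ay": 0,"az": 0},
    {"tx": 0,"ty": 0,"tz": 0,"ax": 0,"ay": 0,"az": 0}
  ]
}}

```text
time_s: 10.8
ee_pos: [0.3804, 0.3151, 0.3979]
eef_rot: [3.141, 0.0, 0.258]
force: [-0.4, -0.2, 0.4]
grip_width: 0.064
grip_force: 0.0
```

```bash
python3 - <<'E'
from h import *
c=wrist("w5");caps(c);go(.438,.329,.232)
E
```

```text
cam at [0.456 0.334 0.378]
red [622. 202.] [ 41  68 658] cap [ 0.4542 -0.0022] rim [ 0.4538 -0.0606]
white [525. 151.] [  85   79 3179] cap [0.4781 0.1227] rim [0.4819 0.086 ]
white [322. 136.] [ 26  27 544] cap [0.4393 0.3271] rim [0.4364 0.3258]
white [404. 137.] [ 30  28 642] cap [0.4596 0.2465] rim [0.4602 0.2312]
white [319. 220.] [ 29  27 526] cap [0.3522 0.3075] rim [0.3342 0.3028]
white [241. 267.] [  56   78 1764] cap [0.2736 0.3789] rim [0.2419 0.3867]
white [398. 268.] [  56   78 1752] cap [0.3191 0.2046] rim [0.2953 0.182 ]
white [ 57. 325.] [ 111  114 7293] cap [0.1399 0.5811] rim [0.085  0.6239]
white [583. 323.] [ 107  114 7100] cap [ 0.3045 -0.0387] rim [ 0.2782 -0.1035]
white [228. 348.] [ 21  47 550] cap [0.1578 0.3735] rim [0.106  0.3802]
white [410. 346.] [ 22  35 495] cap [0.2192 0.1539] rim [0.178  0.1225]
t 10.8 at [0.3805 0.315  0.398 ] [3.1415e+00 1.0000e-04 2.5720e-01] w 0.0641 units [1.97 0.03 5.53] az None
```

View pics/w5.png

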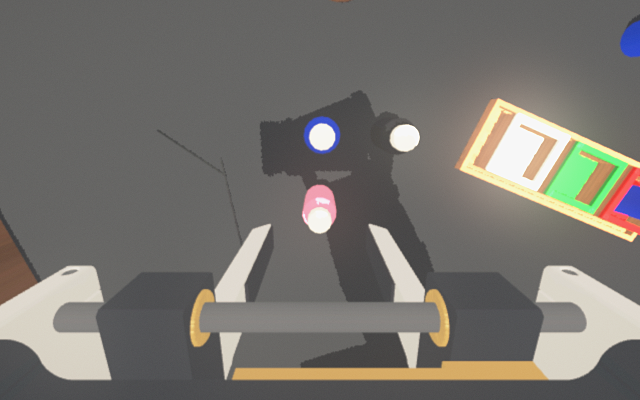

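The view shows the white-capped cobalt bottle at (322,136), the black decoy at (404,137) and the pink one at (319,220). Next I'll descend on the cobalt bottle and grip it.

{"name": "apply_moves", "arguments": {
  "increments": [
    {"tx": 0.7,"ty": 0.05,"tz": 0,"ax": 0,"ay": 0,"az": 0},
    {"tx": 0.7,"ty": 0.06,"tz": 0.3,"ax": 0,"ay": 0,"az": 0},
    {"tx": 0.59,"ty": 0,"tz": 0.6,"ax": 0,"ay": 0,"az": 0},
    {"tx": 0,"ty": 0,"tz": 0.8,"ax": 0,"ay": 0,"az": 0},
    {"tx": 0,"ty": 0,"tz": 0.8,"ax": 0,"ay": 0,"az": 0},
    {"tx": 0,"ty": 0,"tz": 0.8,"ax": 0,"ay": 0,"az": 0},
    {"tx": 0,"ty": 0,"tz": 0.8,"ax": 0,"ay": 0,"az": 0},
    {"tx": 0,"ty": 0,"tz": 0.7,"ax": 0,"ay": 0,"az": 0},
    {"tx": 0,"ty": 0,"tz": 0.5,"ax": 0,"ay": 0,"az": 0},
    {"tx": 0,"ty": 0,"tz": 0.2,"ax": 0,"ay": 0,"az": 0},
    {"tx": 0,"ty": 0,"tz": 0,"ax": 0,"ay": 0,"az": 0},
    {"tx": 0,"ty": 0,"tz": 0,"ax": 0,"ay": 0,"az": 0}
  ]
}}

```text
time_s: 12.35
ee_pos: [0.4391, 0.3276, 0.2338]
eef_rot: [-3.141, -0.001, 0.258]
force: [0.1, 0.1, 0.0]
grip_width: 0.0638
grip_force: 0.0
```

{"name": "apply_moves", "arguments": {
  "increments": [
    {"tx": 0,"ty": 0,"tz": 0,"ax": 0,"ay": 0,"az": 0},
    {"tx": 0,"ty": 0,"tz": 0,"ax": 0,"ay": 0,"az": 0},
    {"tx": 0,"ty": 0,"tz": 0,"ax": 0,"ay": 0,"az": 0},
    {"tx": 0,"ty": 0,"tz": 0,"ax": 0,"ay": 0,"az": 0},
    {"tx": 0,"ty": 0,"tz": 0,"ax": 0,"ay": 0,"az": 0},
    {"tx": 0,"ty": 0,"tz": 0,"ax": 0,"ay": 0,"az": 0}
  ],
  "jaw": 0.7,
  "force": 15
}}

```text
time_s: 13.1
ee_pos: [0.4389, 0.3276, 0.2332]
eef_rot: [-3.141, -0.0, 0.258]
force: [-0.5, 0.5, 2.8]
grip_width: 0.0401
grip_force: 15.0
```

{"name": "apply_moves", "arguments": {
  "increments": [
    {"tx": 0,"ty": 0,"tz": -0.4,"ax": 0,"ay": 0,"az": 0},
    {"tx": 0,"ty": 0,"tz": -0.9,"ax": 0,"ay": 0,"az": 0},
    {"tx": 0,"ty": 0,"tz": -1,"ax": 0,"ay": 0,"az": 0},
    {"tx": 0,"ty": 0,"tz": -1,"ax": 0,"ay": 0,"az": 0},
    {"tx": 0,"ty": 0,"tz": -0.9,"ax": 0,"ay": 0,"az": 0},
    {"tx": 0,"ty": 0,"tz": 0,"ax": 0,"ay": 0,"az": 0}
  ]
}}

```text
time_s: 13.85
ee_pos: [0.4389, 0.3275, 0.3611]
eef_rot: [-3.14, -0.004, 0.258]
force: [-0.7, -0.1, -2.3]
grip_width: 0.0398
grip_force: 15.0
```

{"name": "apply_moves", "arguments": {
  "increments": [
    {"tx": -0.05,"ty": 0.5,"tz": 0,"ax": 0,"ay": 0,"az": 0},
    {"tx": -0.1,"ty": 1,"tz": 0,"ax": 0,"ay": 0,"az": 0},
    {"tx": -0.1,"ty": 1,"tz": 0,"ax": 0,"ay": 0,"az": 0},
    {"tx": -0.1,"ty": 1,"tz": 0,"ax": 0,"ay": 0,"az": 0},
    {"tx": -0.1,"ty": 1,"tz": 0,"ax": 0,"ay": 0,"az": 0},
    {"tx": -0.1,"ty": 1,"tz": 0,"ax": 0,"ay": 0,"az": 0},
    {"tx": -0.1,"ty": 1,"tz": 0,"ax": 0,"ay": 0,"az": 0},
    {"tx": -0.1,"ty": 1,"tz": 0,"ax": 0,"ay": 0,"az": 0},
    {"tx": 0,"ty": 0.5,"tz": 0,"ax": 0,"ay": 0,"az": 0},
    {"tx": 0,"ty": 0.26,"tz": 0,"ax": 0,"ay": 0,"az": 0},
    {"tx": 0,"ty": 0,"tz": 0,"ax": 0,"ay": 0,"az": 0},
    {"tx": 0,"ty": 0,"tz": 0,"ax": 0,"ay": 0,"az": 0}
  ]
}}

```text
time_s: 15.35
ee_pos: [0.4802, 0.0827, 0.3589]
eef_rot: [-3.141, 0.0, 0.258]
force: [-0.7, -0.1, -1.1]
grip_width: 0.0399
grip_force: 15.0
```

```bash
python3 - <<'E'
from h import *
c=wrist("w6");pocket(c,"white");pocket(c,"green");go(.4804,.0824,.2462)
E
```

```text
cam at [0.556 0.102 0.339]
pocket white [518 266] [639 378] [ 397.  -292.2] [169.2 144.7] 14.8
pocket white [294 249] [345 301] [379.4  54.8] [70.4 62.1] 14.8
pocket white [  0 243] [120 378] [241.7 364.4] [203.5 147.1] 10.2
pocket white [252 225] [287 301] [378.8 120.4] [107.8  28.9] 1.2
pocket white [351 224] [387 301] [411.5  -1.7] [109.1  29.7] 28.5
pocket white [121 167] [158 197] [440.6 274.1] [32.1 41.7] 32.9
pocket white [279 150] [360 214] [480.6  82. ] [70.8 70. ] 83.0
pocket green [600  47] [633  81] [ 679.2 -165.8] [30.6 30.6] 42.4
t 15.4 at [0.4802 0.0828 0.359 ] [-3.1415e+00  1.0000e-04  2.5870e-01] w 0.0399 units [0.   0.01 3.76] az None
```

View pics/w6.png

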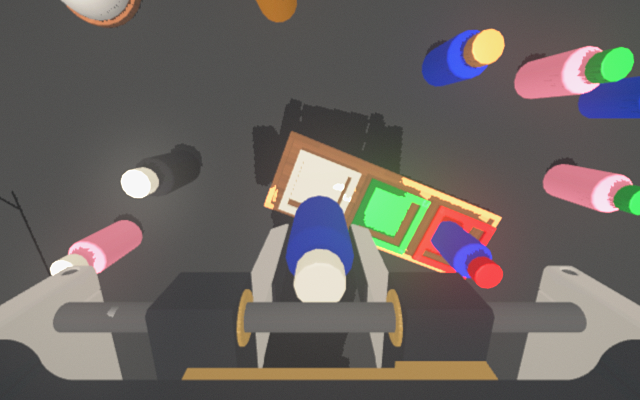

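The white bottle is over the white pocket, and the red one stands in its own pocket. I'll lower the white one.

{"name": "apply_moves", "arguments": {
  "increments": [
    {"tx": 0,"ty": 0,"tz": 0.5,"ax": 0,"ay": 0,"az": 0},
    {"tx": 0,"ty": 0,"tz": 0.7,"ax": 0,"ay": 0,"az": 0},
    {"tx": 0,"ty": 0,"tz": 0.7,"ax": 0,"ay": 0,"az": 0},
    {"tx": 0,"ty": 0,"tz": 0.6,"ax": 0,"ay": 0,"az": 0},
    {"tx": 0,"ty": 0,"tz": 0.4,"ax": 0,"ay": 0,"az": 0},
    {"tx": 0,"ty": 0,"tz": 0.4,"ax": 0,"ay": 0,"az": 0},
    {"tx": 0,"ty": 0,"tz": 0.2,"ax": 0,"ay": 0,"az": 0},
    {"tx": 0,"ty": 0,"tz": 0.15,"ax": 0,"ay": 0,"az": 0},
    {"tx": 0,"ty": 0,"tz": 0.05,"ax": 0,"ay": 0,"az": 0},
    {"tx": 0,"ty": 0,"tz": 0,"ax": 0,"ay": 0,"az": 0},
    {"tx": 0,"ty": 0,"tz": 0,"ax": 0,"ay": 0,"az": 0}
  ]
}}

```text
time_s: 16.77
ee_pos: [0.4804, 0.0822, 0.2483]
eef_rot: [3.142, -0.001, 0.258]
force: [-0.1, -0.3, -1.4]
grip_width: 0.0402
grip_force: 15.0
```

{"name": "apply_moves", "arguments": {
  "increments": [
    {"tx": 0,"ty": 0,"tz": 0.03,"ax": 0,"ay": 0,"az": 0},
    {"tx": 0,"ty": 0,"tz": 0.02,"ax": 0,"ay": 0,"az": 0},
    {"tx": 0,"ty": 0,"tz": 0,"ax": 0,"ay": 0,"az": 0}
  ]
}}

```text
time_s: 17.15
ee_pos: [0.4803, 0.0822, 0.2465]
eef_rot: [3.142, -0.0, 0.258]
force: [0.2, 0.0, -1.6]
grip_width: 0.04
grip_force: 15.0
```

{"name": "apply_moves", "arguments": {
  "increments": [
    {"tx": 0,"ty": 0,"tz": 0.03,"ax": 0,"ay": 0,"az": 0},
    {"tx": 0,"ty": 0,"tz": 0,"ax": 0,"ay": 0,"az": 0}
  ]
}}

```text
time_s: 17.4
ee_pos: [0.4804, 0.0822, 0.2461]
eef_rot: [3.142, -0.001, 0.258]
force: [-2.0, 1.3, 5.2]
grip_width: 0.0401
grip_force: 15.0
```

{"name": "apply_moves", "arguments": {
  "increments": [
    {"tx": 0,"ty": 0,"tz": 0,"ax": 0,"ay": 0,"az": 0},
    {"tx": 0,"ty": 0,"tz": 0,"ax": 0,"ay": 0,"az": 0},
    {"tx": 0,"ty": 0,"tz": 0,"ax": 0,"ay": 0,"az": 0},
    {"tx": 0,"ty": 0,"tz": 0,"ax": 0,"ay": 0,"az": 0},
    {"tx": 0,"ty": 0,"tz": -0.3,"ax": 0,"ay": 0,"az": 0},
    {"tx": 0,"ty": 0,"tz": -0.8,"ax": 0,"ay": 0,"az": 0},
    {"tx": 0,"ty": 0,"tz": -1,"ax": 0,"ay": 0,"az": 0},
    {"tx": 0,"ty": 0,"tz": -1,"ax": 0,"ay": 0,"az": 0},
    {"tx": 0,"ty": 0,"tz": -1,"ax": 0,"ay": 0,"az": 0},
    {"tx": 0,"ty": 0,"tz": -1,"ax": 0,"ay": 0,"az": 0}
  ],
  "jaw": 0.32
}}

```text
time_s: 18.65
ee_pos: [0.4801, 0.0822, 0.4004]
eef_rot: [3.141, -0.001, 0.258]
force: [0.2, 0.2, 0.3]
grip_width: 0.0637
grip_force: 0.0
```

```bash
python3 - <<'E'
from h import *
go(.597,-.2135,.40)
E
```

```text
t 18.6 at [0.4801 0.0822 0.4004] [ 3.1415e+00 -7.0000e-04  2.5790e-01] w 0.0637 units [1.260e+00 1.052e+01 1.000e-02] az None
```

{"name": "apply_moves", "arguments": {
  "increments": [
    {"tx": 0.12,"ty": 0.5,"tz": 0,"ax": 0,"ay": 0,"az": 0},
    {"tx": 0.12,"ty": 1,"tz": 0,"ax": 0,"ay": 0,"az": 0},
    {"tx": 0.12,"ty": 1,"tz": 0,"ax": 0,"ay": 0,"az": 0},
    {"tx": 0.12,"ty": 1,"tz": 0,"ax": 0,"ay": 0,"az": 0},
    {"tx": 0.12,"ty": 1,"tz": 0,"ax": 0,"ay": 0,"az": 0},
    {"tx": 0.12,"ty": 1,"tz": 0,"ax": 0,"ay": 0,"az": 0},
    {"tx": 0.12,"ty": 1,"tz": 0,"ax": 0,"ay": 0,"az": 0},
    {"tx": 0.12,"ty": 1,"tz": 0,"ax": 0,"ay": 0,"az": 0},
    {"tx": 0.12,"ty": 1,"tz": 0,"ax": 0,"ay": 0,"az": 0},
    {"tx": 0.12,"ty": 1,"tz": 0,"ax": 0,"ay": 0,"az": 0},
    {"tx": 0.06,"ty": 0.7,"tz": 0,"ax": 0,"ay": 0,"az": 0},
    {"tx": 0,"ty": 0.3,"tz": 0,"ax": 0,"ay": 0,"az": 0}
  ]
}}

```text
time_s: 20.15
ee_pos: [0.5972, -0.2143, 0.3973]
eef_rot: [-3.141, 0.001, 0.257]
force: [-0.4, 0.6, -0.9]
grip_width: 0.0639
grip_force: 0.0
```

{"name": "apply_moves", "arguments": {
  "increments": [
    {"tx": 0,"ty": 0,"tz": 0,"ax": 0,"ay": 0,"az": 0},
    {"tx": 0,"ty": 0,"tz": 0,"ax": 0,"ay": 0,"az": 0}
  ]
}}

```text
time_s: 20.4
ee_pos: [0.5971, -0.2122, 0.3986]
eef_rot: [-3.141, 0.0, 0.258]
force: [0.1, 0.1, 0.5]
grip_width: 0.064
grip_force: 0.0
```

```bash
python3 - <<'E'
from h import *
c=wrist("w7");caps(c);go(.655,-.198,.2325)
E
```

```text
cam at [ 0.673 -0.193  0.379]
red [203. 248.] [ 66  61 960] cap [ 0.5031 -0.1026] rim [ 0.4737 -0.0869]
green [319. 137.] [ 25  25 459] cap [ 0.6551 -0.1975] rim [ 0.652  -0.1984]
green [145. 236.] [  63   64 1337] cap [ 0.5008 -0.0378] rim [ 0.471  -0.0109]
green [300. 223.] [ 21  24 403] cap [ 0.5607 -0.2014] rim [ 0.5413 -0.2028]
white [305.  11.] [  76   34 1337] cap [ 0.759  -0.1569] rim [ 0.7739 -0.1507]
white [254. 116.] [ 30  36 270] cap [ 0.6578 -0.1308] rim [ 0.6552 -0.12  ]
white [444. 206.] [  79   78 4512] cap [ 0.6188 -0.3466] rim [ 0.6094 -0.3732]
white [ 77. 208.] [  64   69 1276] cap [0.5158 0.0356] rim [0.4887 0.0752]
white [ 23. 231.] [ 39  28 797] cap [0.4735 0.0921] rim [0.4389 0.1415]
white [240. 268.] [  55   77 1613] cap [ 0.4893 -0.1478] rim [ 0.4575 -0.14  ]
white [398. 268.] [  55   78 1641] cap [ 0.5356 -0.3231] rim [ 0.5118 -0.3456]
white [ 56. 324.] [ 110  113 6861] cap [0.3554 0.0556] rim [0.3005 0.0986]
white [583. 323.] [ 106  113 6756] cap [ 0.521  -0.5674] rim [ 0.4947 -0.6323]
white [228. 348.] [ 20  45 438] cap [ 0.3736 -0.1534] rim [ 0.3218 -0.1466]
white [410. 346.] [ 20  34 411] cap [ 0.4345 -0.3739] rim [ 0.3933 -0.4052]
t 20.4 at [ 0.5971 -0.2121  0.3987] [-3.1416e+00 -1.0000e-04  2.5850e-01] w 0.0639 units [1.99 0.04 5.54] az None
```

View pics/w7.png

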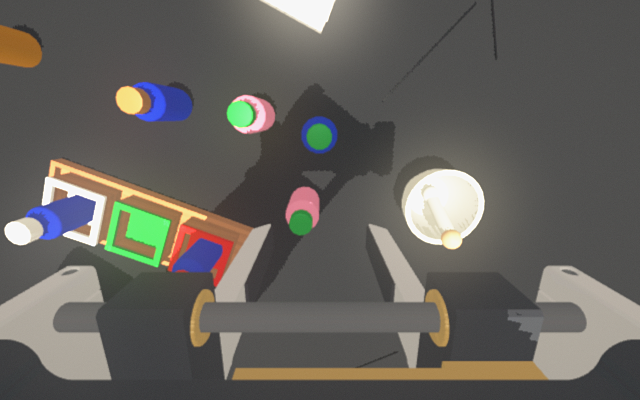

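The green-capped cobalt bottle is at (319,137), with a pink decoy on either side at (242,114) and (301,222). I'll descend and grip it.

{"name": "apply_moves", "arguments": {
  "increments": [
    {"tx": 0.7,"ty": 0.02,"tz": 0,"ax": 0,"ay": 0,"az": 0},
    {"tx": 0.7,"ty": 0.01,"tz": 0.3,"ax": 0,"ay": 0,"az": 0},
    {"tx": 0.6,"ty": 0,"tz": 0.6,"ax": 0,"ay": 0,"az": 0},
    {"tx": 0,"ty": 0,"tz": 0.8,"ax": 0,"ay": 0,"az": 0},
    {"tx": 0,"ty": 0,"tz": 0.8,"ax": 0,"ay": 0,"az": 0},
    {"tx": 0,"ty": 0,"tz": 0.8,"ax": 0,"ay": 0,"az": 0},
    {"tx": 0,"ty": 0,"tz": 0.8,"ax": 0,"ay": 0,"az": 0},
    {"tx": 0,"ty": 0,"tz": 0.7,"ax": 0,"ay": 0,"az": 0},
    {"tx": 0,"ty": 0,"tz": 0.5,"ax": 0,"ay": 0,"az": 0},
    {"tx": 0,"ty": 0,"tz": 0.2,"ax": 0,"ay": 0,"az": 0},
    {"tx": 0,"ty": 0,"tz": 0,"ax": 0,"ay": 0,"az": 0},
    {"tx": 0,"ty": 0,"tz": 0,"ax": 0,"ay": 0,"az": 0}
  ]
}}

```text
time_s: 21.95
ee_pos: [0.6556, -0.1984, 0.2345]
eef_rot: [3.141, -0.001, 0.258]
force: [0.2, 0.0, 0.5]
grip_width: 0.0639
grip_force: 0.0
```

{"name": "apply_moves", "arguments": {
  "increments": [
    {"tx": 0,"ty": 0,"tz": 0,"ax": 0,"ay": 0,"az": 0},
    {"tx": 0,"ty": 0,"tz": 0,"ax": 0,"ay": 0,"az": 0},
    {"tx": 0,"ty": 0,"tz": 0,"ax": 0,"ay": 0,"az": 0},
    {"tx": 0,"ty": 0,"tz": 0,"ax": 0,"ay": 0,"az": 0},
    {"tx": 0,"ty": 0,"tz": 0,"ax": 0,"ay": 0,"az": 0},
    {"tx": 0,"ty": 0,"tz": 0,"ax": 0,"ay": 0,"az": 0}
  ],
  "jaw": 0.7,
  "force": 15
}}

```text
time_s: 22.7
ee_pos: [0.6555, -0.1983, 0.2338]
eef_rot: [3.142, -0.0, 0.258]
force: [-0.7, 0.7, 3.1]
grip_width: 0.0397
grip_force: 15.0
```

{"name": "apply_moves", "arguments": {
  "increments": [
    {"tx": 0,"ty": 0,"tz": -0.4,"ax": 0,"ay": 0,"az": 0},
    {"tx": 0,"ty": 0,"tz": -0.9,"ax": 0,"ay": 0,"az": 0},
    {"tx": 0,"ty": 0,"tz": -1,"ax": 0,"ay": 0,"az": 0},
    {"tx": 0,"ty": 0,"tz": -1,"ax": 0,"ay": 0,"az": 0},
    {"tx": 0,"ty": 0,"tz": -1,"ax": 0,"ay": 0,"az": 0},
    {"tx": 0,"ty": 0,"tz": -0.4,"ax": 0,"ay": 0,"az": 0},
    {"tx": 0,"ty": 0,"tz": 0,"ax": 0,"ay": 0,"az": 0},
    {"tx": 0,"ty": 0,"tz": 0,"ax": 0,"ay": 0,"az": 0}
  ]
}}

```text
time_s: 23.7
ee_pos: [0.6554, -0.1984, 0.3731]
eef_rot: [-3.14, 0.002, 0.258]
force: [-0.6, -1.3, -1.4]
grip_width: 0.0394
grip_force: 15.0
```

```bash
python3 - <<'E'
from h import *
go(.4704,-.0013,.371)
E
```

```text
t 23.7 at [ 0.6554 -0.1984  0.3731] [-3.1404e+00  1.8000e-03  2.5770e-01] w 0.0394 units [-4.29 -7.92  0.09] az None
```

{"name": "apply_moves", "arguments": {
  "increments": [
    {"tx": -0.2,"ty": -0.4,"tz": 0,"ax": 0,"ay": 0,"az": 0},
    {"tx": -0.5,"ty": -0.9,"tz": 0,"ax": 0,"ay": 0,"az": 0},
    {"tx": -0.5,"ty": -0.9,"tz": 0,"ax": 0,"ay": 0,"az": 0},
    {"tx": -0.5,"ty": -0.9,"tz": 0,"ax": 0,"ay": 0,"az": 0},
    {"tx": -0.5,"ty": -0.9,"tz": 0,"ax": 0,"ay": 0,"az": 0},
    {"tx": -0.5,"ty": -0.9,"tz": 0,"ax": 0,"ay": 0,"az": 0},
    {"tx": -0.5,"ty": -0.9,"tz": 0,"ax": 0,"ay": 0,"az": 0},
    {"tx": -0.5,"ty": -0.9,"tz": 0,"ax": 0,"ay": 0,"az": 0},
    {"tx": -0.4,"ty": -0.8,"tz": 0,"ax": 0,"ay": 0,"az": 0},
    {"tx": -0.19,"ty": -0.42,"tz": 0,"ax": 0,"ay": 0,"az": 0},
    {"tx": 0,"ty": 0,"tz": 0,"ax": 0,"ay": 0,"az": 0},
    {"tx": 0,"ty": 0,"tz": 0,"ax": 0,"ay": 0,"az": 0}
  ]
}}

```text
time_s: 25.2
ee_pos: [0.4709, -0.0019, 0.3745]
eef_rot: [3.142, 0.0, 0.258]
force: [-0.1, -0.1, -1.6]
grip_width: 0.0394
grip_force: 15.0
```

```bash
python3 - <<'E'
from h import *
c=wrist("w8");go(.4704,-.0013,.2468)
E
```

```text
cam at [0.547 0.017 0.355]
t 25.2 at [ 0.4709 -0.0019  0.3745] [3.1415e+00 2.0000e-04 2.5730e-01] w 0.0395 units [-0.01 -0.02  4.26] az None
```

View pics/w8.png

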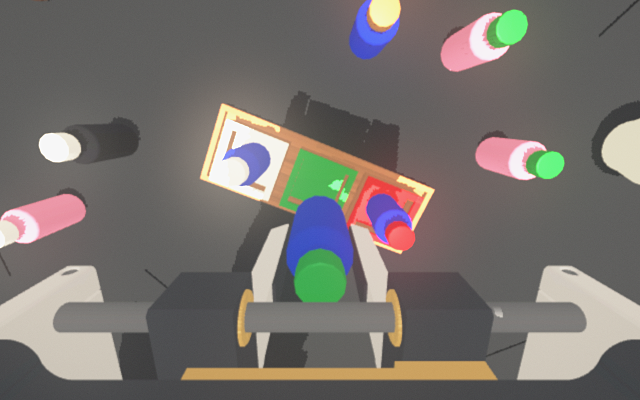

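The green bottle is over the green pocket, and the other two stand upright in theirs. I'll lower it.

{"name": "apply_moves", "arguments": {
  "increments": [
    {"tx": 0,"ty": 0,"tz": 0.5,"ax": 0,"ay": 0,"az": 0},
    {"tx": 0,"ty": 0,"tz": 0.7,"ax": 0,"ay": 0,"az": 0},
    {"tx": 0,"ty": 0,"tz": 0.7,"ax": 0,"ay": 0,"az": 0},
    {"tx": 0,"ty": 0,"tz": 0.7,"ax": 0,"ay": 0,"az": 0},
    {"tx": 0,"ty": 0,"tz": 0.6,"ax": 0,"ay": 0,"az": 0},
    {"tx": 0,"ty": 0,"tz": 0.4,"ax": 0,"ay": 0,"az": 0},
    {"tx": 0,"ty": 0,"tz": 0.3,"ax": 0,"ay": 0,"az": 0},
    {"tx": 0,"ty": 0,"tz": 0.2,"ax": 0,"ay": 0,"az": 0},
    {"tx": 0,"ty": 0,"tz": 0.1,"ax": 0,"ay": 0,"az": 0},
    {"tx": 0,"ty": 0,"tz": 0,"ax": 0,"ay": 0,"az": 0},
    {"tx": 0,"ty": 0,"tz": 0,"ax": 0,"ay": 0,"az": 0}
  ]
}}

```text
time_s: 26.62
ee_pos: [0.4705, -0.0014, 0.249]
eef_rot: [3.141, -0.001, 0.258]
force: [0.2, 0.1, -0.6]
grip_width: 0.0397
grip_force: 15.0
```

{"name": "apply_moves", "arguments": {
  "increments": [
    {"tx": 0,"ty": 0,"tz": 0.03,"ax": 0,"ay": 0,"az": 0},
    {"tx": 0,"ty": 0,"tz": 0.02,"ax": 0,"ay": 0,"az": 0},
    {"tx": 0,"ty": 0,"tz": 0,"ax": 0,"ay": 0,"az": 0}
  ]
}}

```text
time_s: 27.0
ee_pos: [0.4704, -0.0014, 0.2471]
eef_rot: [-3.142, 0.0, 0.258]
force: [0.0, -0.7, -1.1]
grip_width: 0.0393
grip_force: 15.0
```

{"name": "apply_moves", "arguments": {
  "increments": [
    {"tx": 0,"ty": 0,"tz": 0.03,"ax": 0,"ay": 0,"az": 0},
    {"tx": 0,"ty": 0,"tz": 0,"ax": 0,"ay": 0,"az": 0}
  ]
}}

```text
time_s: 27.25
ee_pos: [0.4705, -0.0013, 0.2467]
eef_rot: [-3.142, -0.001, 0.258]
force: [-1.6, 0.6, 4.9]
grip_width: 0.0394
grip_force: 15.0
```

{"name": "apply_moves", "arguments": {
  "increments": [
    {"tx": 0,"ty": 0,"tz": 0,"ax": 0,"ay": 0,"az": 0},
    {"tx": 0,"ty": 0,"tz": 0,"ax": 0,"ay": 0,"az": 0},
    {"tx": 0,"ty": 0,"tz": 0,"ax": 0,"ay": 0,"az": 0},
    {"tx": 0,"ty": 0,"tz": 0,"ax": 0,"ay": 0,"az": 0},
    {"tx": 0,"ty": 0,"tz": -0.3,"ax": 0,"ay": 0,"az": 0},
    {"tx": 0,"ty": 0,"tz": -0.8,"ax": 0,"ay": 0,"az": 0},
    {"tx": 0,"ty": 0,"tz": -1,"ax": 0,"ay": 0,"az": 0},
    {"tx": 0,"ty": 0,"tz": -1,"ax": 0,"ay": 0,"az": 0},
    {"tx": 0,"ty": 0,"tz": -1,"ax": 0,"ay": 0,"az": 0},
    {"tx": 0,"ty": 0,"tz": -1,"ax": 0,"ay": 0,"az": 0},
    {"tx": -1,"ty": 0,"tz": 0,"ax": 0,"ay": 0,"az": 0},
    {"tx": -1,"ty": 0,"tz": 0,"ax": 0,"ay": 0,"az": 0}
  ],
  "jaw": 0.32
}}

```text
time_s: 28.75
ee_pos: [0.4115, -0.0168, 0.3999]
eef_rot: [3.141, -0.001, 0.258]
force: [-0.2, -0.7, -0.2]
grip_width: 0.0643
grip_force: 0.0
```

{"name": "apply_moves", "arguments": {
  "increments": [
    {"tx": 0,"ty": 0,"tz": 0,"ax": 0,"ay": 0,"az": 0},
    {"tx": 0,"ty": 0,"tz": 0,"ax": 0,"ay": 0,"az": 0},
    {"tx": 0,"ty": 0,"tz": 0,"ax": 0,"ay": 0,"az": 0},
    {"tx": 0,"ty": 0,"tz": 0,"ax": 0,"ay": 0,"az": 0}
  ]
}}

```text
time_s: 29.25
ee_pos: [0.4127, -0.0166, 0.3991]
eef_rot: [-3.141, 0.0, 0.258]
force: [0.1, 0.1, -1.3]
grip_width: 0.0639
grip_force: 0.0
```

```bash
python3 - <<'E'
from h import *
wrist("w9")
cv2.imwrite("pics/s9.png",camera("scene")["pixels"][:,:,::-1])
E
```

```text
cam at [0.488 0.003 0.379]
```

View pics/w9.png

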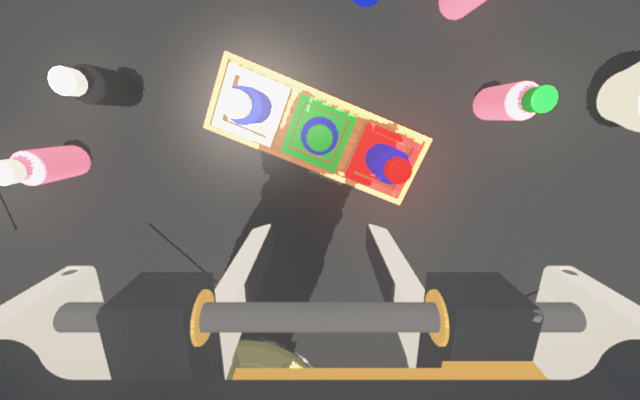

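View pics/s9.png

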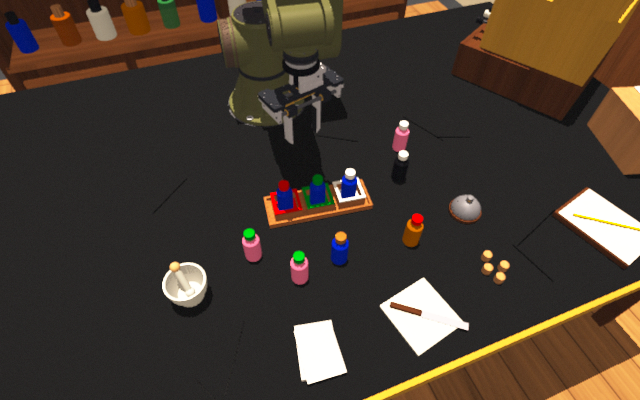

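All three bottles stand upright in their matching pockets: red (285,197), green (317,190) and white (349,184) in the scene view. The rest of the scene has not moved.

```bash
python3 -c "from station import hand_in;print(hand_in())"
```

```text
the job is handed in; nothing more can be done
None
```

The red, white and green sealed cobalt bottles each stand upright in the caddy pocket of their own colour, nothing else looks moved in the final camera views, and the job was handed in at about 29 s of robot time.

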